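# Charge the pellet press and hold its lever in the green

### The arm

A 6-joint arm with a two-finger parallel gripper is mounted at the origin on the work surface. World frame = base frame: x ahead of the robot, y to its left, z up, the work surface at z = 0. Lengths are in m, angles in degrees, forces in N, time in s.
With the tool pointing down it reaches from about 0.325 to 0.775 m from the base axis. Payload 5.5 kg.
Tool frame: the origin (TCP) lies at the centre of the arm's flange, where the gripper is bolted on; the fingertips stand 182 mm ahead of it and the grasp point (between the pads) lies 163 mm ahead of it; z points along the fingers, y is the line along which they close (so a half turn about z gives the same grasp; the last joint's range is limited). The gripper opens to 88 mm and grips with 3 to 60 N. Pads are 20 mm wide; open, the fingers measure 115 mm over their backs; the gripper's body (75 mm by 178 mm) begins 61 mm behind the grasp point.
Start: joints at [-76.874, 5.22, 70.514, -0, 104.267, -3.249], TCP at [0.169, -0.576, 0.405] pointing down, gripper open.
Joint ranges: [-164.24, 164.24], [-49.07, 125.15], [9.68, 141.18], [-86.29, 266.29], [3.28, 154.24], [-151.56, 151.56]. Speed limits (degrees/s): [147.25, 147.25, 172.46, 180, 180, 180].

### API

Orientations are given as [roll, pitch, yaw] about the fixed x, y, z axes, in that order (R = Rz(yaw) Ry(pitch) Rx(roll)).
In Python, from station import r gives the robot as it stands. The module is installed in compiled form; this text tells all that it offers. Calls block until the motion is done:
- r.reach(position, orientation): joint-space move of the TCP to a pose.
- r.servo_line(position, rotation=None, speed=0.15): straight line of the TCP; rotation=None keeps the orientation; speed is the mean speed in m/s.
- r.move_joints(angles): joint-space move.
- r.let_go() and r.grab(squeeze=None): open the fingers fully, or close them until they stop; squeeze is the grip in N (None keeps the last).
- r.wait(seconds).
- r.inverse_kinematics(position, orientation): joint angles nearest the present ones, or None.
- r.sense(): the state.
- r.snapshot(name): name is "side" or "top" or "wrist"; returns a dict with "frame" (420x560x3 uint8, red, green, blue), "fx", "fy", "cx", "cy" (pixels), "R" (3x3) and "t" (3): a world point X has camera coordinates R X + t. Camera axes: x right, y down, z forward; pixel columns grow to the right and rows downward; lengths in m; the calibration is good to about 2 mm. The wrist camera is an equidistant fisheye: a pixel r from the principal point sees the ray r / f radians off the axis. A picture is of the moment at which its call begins. There is no depth.
A pose or a line that the arm cannot do raises r.IKError and nothing moves.
- r.hand_in(): hands the job in; it is judged then, once.
The state is a dict: "clock": time; "joints": joint angles; "joint_vel": joint speeds; "joint_torque": joint torques, N m; "tcp_pos": TCP position; "orientation": TCP orientation; "contact_force": force on the tool from outside, world axes, zero at the start; "torque": the same for the moment, N m; "opening": finger opening in m; "gripper_force": force on a finger pad.
Only numpy, scipy, OpenCV 4.12 (cv2) and the standard library are available. Lean on these libraries where they do the work, as an engineer would, in place of code of your own. Each camera call takes 0.05 s, during which the arm holds its last target. There are 200 camera calls.

### The job

Charge the laboratory pellet press: with the gripper push the yellow pedal of the blue pump down to its stop, keep it there for a moment, and let it spring all the way back up. Then push down the red paddle of the press lever, without ever driving it to its bottom stop, until the white pointer stands in the green of the scale, and keep it there so that the ram clamps the steel die: your program finishes while the gripper is still holding the lever down in the green. Leave the die and everything else on the bench where it is.

Things in the scene. Friction and masses are not known exactly. Their poses are not given: they have to be found in the camera images.
- pedal_pad (a point): centre of the grey tread (75 x 80 mm) on the yellow pedal, where to push; turns with it. Pedal: plate 200 x 85 mm hinged at its far end, near end free and raised. The centre lies 155 mm along the plate from the hinge axis and 11 mm above it, square to the plate. The plate rises 0.36 rad towards its free end at rest (centre 115 mm above the bench), 0.06 rad at the stop
- pedal_hinge (a point): middle of the pedal's hinge axis, 50 mm above the bench, on the low blue pump; fixed to the pump. Its -x points along the pump to the pedal's free end, its y is the hinge axis. The blue tank (55 x 110 mm, 99 mm high with its cap) is centred 45 mm behind the hinge
- pump_pedal (a joint): pedal angle in rad: 0 up at rest, 0.30 down at the stop; the tread sinks about 45 mm. A spring lifts it: about 3 N on the tread to start, 9 N just before the stop
- lever_pad (a point): centre of the top of the red paddle (55 mm along the lever x 70 mm wide, black ribs) at the near end of the press lever, where to push; turns with it. It lies 205 mm along the lever from the axle and 12 mm above the axle, square to the lever. The lever rises 0.30 rad towards the paddle at rest (pad 262 mm above the bench); mid-green it dips about 0.06 rad (pad about 190 mm up)
- lever_axle (a point): middle of the lever's axle in the head of the grey press, 190 mm above the bench; fixed to the press. Its -x points along the press to the paddle, its y is the axle. Press: 150 mm wide, head 235 mm tall, pointer on top up to 285 mm; the head's front is about 80 mm before the axle
- press_lever (a joint): lever angle, rad: 0 up at rest, 0.60 at the bottom stop. A white pointer turns with it over the scale on top of the press: yellow up to 0.30, green 0.30 to 0.45, red beyond; aim for 0.37. A spring lifts it: about 2 N on the paddle to start, about 10 N in the green. The ram descends 30 mm per rad; its sprung foot meets the die at about 0.23
- ram_foot: dark steel disc, 26 mm across and 12 mm high, on a spring at the lower end of the ram; origin at its underside centre
- die_centre (a point): centre of the loose steel pellet die (40 mm across, 58 mm high, stepped, brass top) that stands in the nest of the press under the ram; stays there
- marker: blue marker pen with grey cap lying on the bench, 135 mm long, 14 mm thick; leave alone
- spatula: narrow steel lab spatula lying on the bench, 170 mm long, 16 mm wide, 5 mm thick; leave alone
- beaker: small glass beaker, 54 mm across, 75 mm high, between pump and press; origin under its foot; leave alone
- salt_jar: amber glass jar, 52 mm across, 70 mm high; origin under its foot; leave alone
- mortar: white ceramic mortar bowl, 90 mm across, 50 mm high; origin under its foot; leave alone
- stopper: cork-coloured stopper, 36 mm across, 30 mm high; origin under its foot; leave alone
- reagent_bottle: glass bottle with blue cap, 66 mm across, 130 mm high; origin under its foot; leave alone

How it is judged (in metres and radians):
On the way, in this order (a step that is already met when the one before it is completed fails the run):
1. the pump pedal is pushed down to its stop (value of joint pump_pedal above 0.27 rad and contact force between the fingers and pump_pedal above 2 N), for 0.2 s.
2. the pedal has sprung back up (value of joint pump_pedal below 0.04 rad), for 0.2 s.
3. the gripper holds the press lever in the green, the ram on the die (value of joint press_lever between 0.29 and 0.46 rad and contact force between the fingers and press_lever above 3 N and contact force between die and ram_foot above 3 N and value of joint pump_pedal below 0.04 rad), for 0.5 s.
At the end, for the whole second after the job is handed in: the fingers still push the press lever (over 3 N) and keep it at rest between 0.29 and 0.46 rad, pointer in the green, with the ram foot clamping the die with over 3 N; the pump pedal is back up (under 0.04 rad); the die stands upright in its nest, moved less than 8 mm (all of step 3 and velocity of joint press_lever between -0.1 and 0.1 rad/s and distance of die_centre from where it was at the start of the episode below 0.008 m and angle between die_centre's own z axis and vertical below 0.1 rad); the arm keeps its last pose, push and grip.
It fails at once if the press lever is driven to its bottom stop (over 0.57 rad) (value of joint press_lever above 0.57 rad).
It fails at once if the die is shifted by more than 15 mm (distance of die_centre from where it was at the start of the episode above 0.015 m).
It fails at once if something else on the bench is disturbed (moved over 30 mm) (distance of any of marker, spatula, beaker, salt_jar, mortar, stopper, reagent_bottle from where it was at the start of the episode above 0.03 m).
It also fails if it takes over 51 s, if anything falls off the work surface, if the arm or the gripper's body presses on something with over 40 N, if the wrist force passes 120 N, or if a joint passes its speed limit or range.

## Working session

There is one attempt and no reset: what is moved stays moved. The work goes in short steps, each a Python script; the robot and the scene stay as the last script left them, time stands still between calls to the robot, and variables do not carry over. Pictures are saved under pics/ and viewed, at most 10 in all, crops included, and the job is handed in when it is done.

```bash
mkdir -p pics
python3 - <<'E'
from station import r
import cv2,pickle
d={}
for n in("side","top"):
    s=r.snapshot(n);d[n]=s
    cv2.imwrite(f"pics/{n}0.png",cv2.resize(s["frame"][:,:,::-1],(800,600),interpolation=cv2.INTER_CUBIC))
    print(n,s["fx"],s["fy"],s["cx"],s["cy"],s["R"],s["t"])
pickle.dump(d,open("d.pkl","wb"))
print(r.sense())
E
```

```text
side 496.46924798169215 496.46924798169215 275.7723792236973 212.22044236486494 [[-0.98897113 -0.1471358  -0.01694558]
 [-0.0739855   0.5898982  -0.804081  ]
 [ 0.12830527 -0.79395917 -0.59427821]] [0.5675697  0.18917994 1.63207737]
top 397.7954462072705 397.7954462072705 282.30305475706797 208.01392320723764 [[ 0.00364292 -0.99998661  0.00367603]
 [-0.99685489 -0.00392247 -0.07915142]
 [ 0.07916478 -0.00337613 -0.99685583]] [-0.0102038   0.58695686  1.37641692]
{'clock': 0.1, 'joints': array([-7.68764093e+01,  5.25968997e+00,  7.05732680e+01,  2.85804352e-04,
        1.04267218e+02, -3.25014196e+00]), 'joint_vel': array([-0.03912232, -0.02934239, -0.20860442,  0.07494393,  0.06212637,
        0.03709373]), 'joint_torque': array([ 3.14947938e-03, -4.47857308e+01, -4.07568812e+01,  7.00950483e-02,
        2.84464296e-02, -1.08046470e-04]), 'tcp_pos': array([ 0.16913844, -0.5757271 ,  0.40362719]), 'orientation': array([-1.79900001e+02, -5.95614501e-03,  1.63737977e+01]), 'contact_force': array([ 0.2995312 , -0.82347612, -0.75178712]), 'torque': array([-0.03625709,  0.01224628, -0.05711396]), 'gripper_force': 0.0, 'opening': 0.08753967144180332}
```

View pics/top0.png

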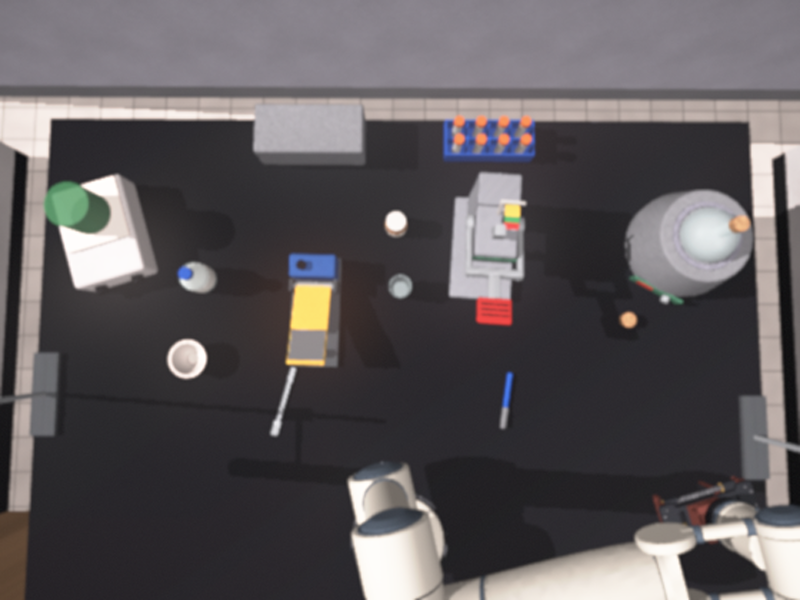

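View pics/side0.png

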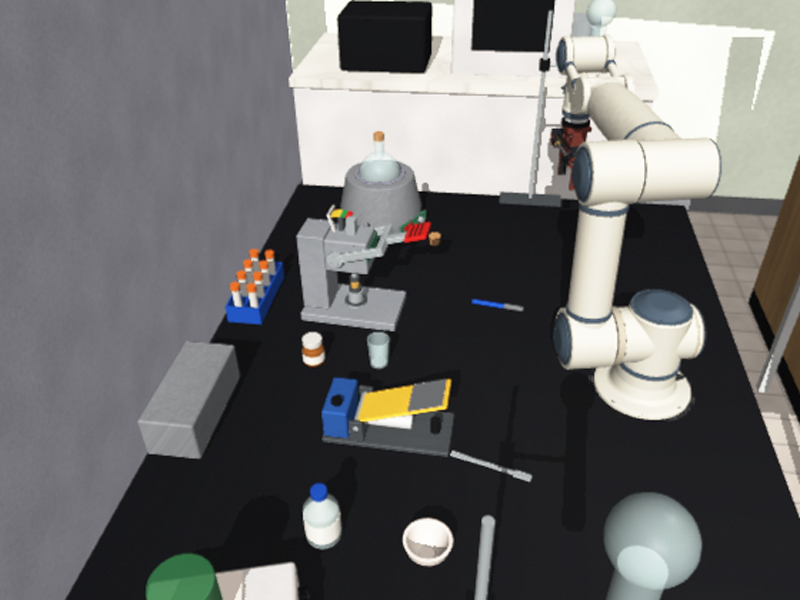

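The top view shows the tread near (307,346), the blue tank at (313,265), the red paddle at (495,311) and the pointer near (512,203). The side view shows the tread at (431,395) and the paddle at (417,232). I'll enlarge these spots to read them more closely.

Run:
```python
import pickle,cv2,numpy as np
d=pickle.load(open("d.pkl","rb"))
t=d["top"]["frame"][:,:,::-1];s=d["side"]["frame"][:,:,::-1]
f=lambda a,x,y:cv2.resize(a[y:y+100,x:x+66],(396,600),interpolation=cv2.INTER_CUBIC)
cv2.imwrite("pics/c1.png",np.hstack([f(t,190,170),f(t,315,130)]))
g=lambda a,x,y:cv2.resize(a[y:y+50,x:x+133],(798,300),interpolation=cv2.INTER_CUBIC)
cv2.imwrite("pics/c2.png",np.vstack([g(s,205,145),g(s,215,260)]))
```

```text
(no output)
```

View pics/c1.png

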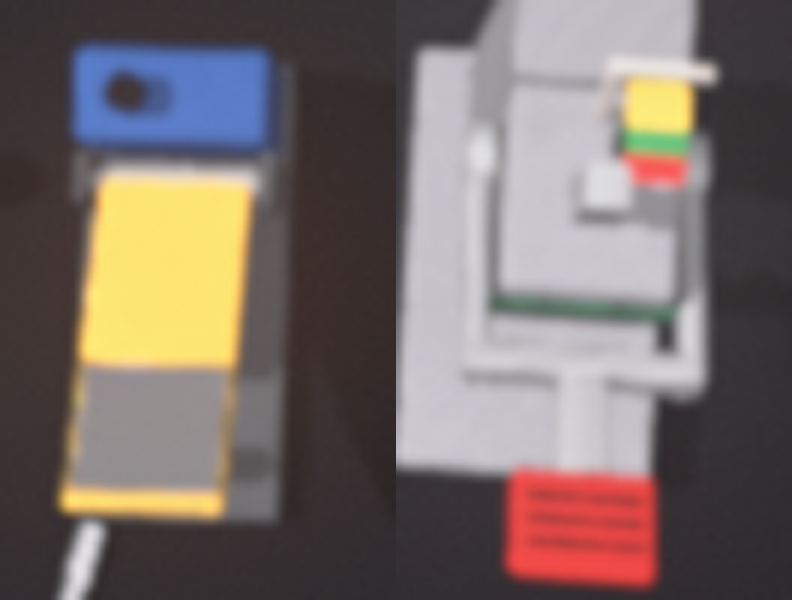

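View pics/c2.png

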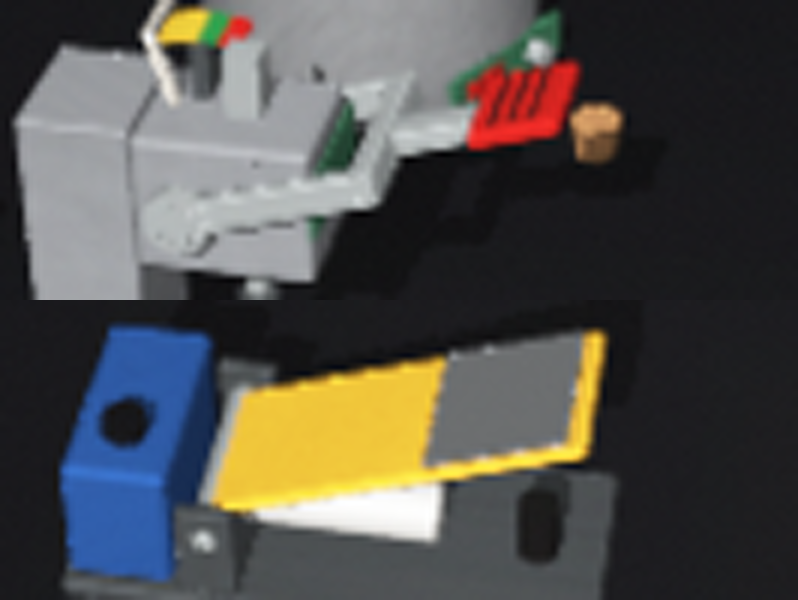

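The crops put the tread centre at (154,428) in the left half of c1 and (508,400) in c2. The paddle centre is at (582,529) in c1 and about (522,103) in c2.

```bash
cat > h.py <<'E'
import pickle,numpy as np
d=pickle.load(open("d.pkl","rb"))
def ray(n,u,v,x0,y0,off=(0,0)):
    c=d[n];px=(u-off[0]+.5)/6-.5+x0;py=(v-off[1]+.5)/6-.5+y0
    w=c["R"].T@np.array([(px-c["cx"])/c["fx"],(py-c["cy"])/c["fy"],1]);return -c["R"].T@c["t"],w
def atz(o,w,z): return (o+w*(z-o[2])/w[2]).round(4)
def tri(a,b):
    A=np.c_[a[1],-b[1]];k=np.linalg.lstsq(A,b[0]-a[0],rcond=None)[0]
    p,q=a[0]+a[1]*k[0],b[0]+b[1]*k[1];return ((p+q)/2).round(4),np.linalg.norm(p-q).round(4)
E
python3 - <<'E'
from h import *
L=lambda u,v:ray("top",u,v,190,170)
P=lambda u,v:ray("top",u,v,315,130,(396,0))
S1=lambda u,v:ray("side",u,v,205,145)
S2=lambda u,v:ray("side",u,v,215,260,(0,300))
t=L(154.5,427.5);print("tread",atz(*t,.115),tri(t,S2(508,400.5)))
for u,v,z in[(83,366,.102),(237,366,.102),(224,490,.128),(74,488,.128)]:print(" c",atz(*L(u,v),z))
for u,v in[(75,45),(268,45),(268,148),(72,143)]:print(" tank",atz(*L(u,v),.09))
p=P(582,529);print("pad",atz(*p,.262),tri(p,S1(522,103)))
for u,v,z in[(510,472,.254),(656,482,.254),(655,584,.27),(507,578,.27)]:print(" c",atz(*P(u,v),z))
for u,v in[(416,47),(396,470)]:print(" base",atz(*P(u,v),.02))
E
```

```text
tread [0.4714 0.2105 0.115 ] (array([0.4711, 0.2109, 0.1125]), np.float64(0.0005))
 c [0.5049 0.2526 0.102 ]
 c [0.5053 0.1678 0.102 ]
 c [0.4381 0.1705 0.128 ]
 c [0.4389 0.2511 0.128 ]
 tank [0.6852 0.2629 0.09  ]
 tank [0.6856 0.1546 0.09  ]
 tank [0.6274 0.1538 0.09  ]
 tank [0.6298 0.2635 0.09  ]
pad [ 0.5403 -0.1916  0.262 ] (array([ 0.5418, -0.1919,  0.2595]), np.float64(0.0028))
 c [ 0.5686 -0.1579  0.254 ]
 c [ 0.5639 -0.2294  0.254 ]
 c [ 0.5135 -0.2252  0.27  ]
 c [ 0.5161 -0.154   0.27  ]
 base [ 0.8412 -0.1345  0.02  ]
 base [ 0.588  -0.1219  0.02  ]
```

Run:
```python
from station import r
import numpy as np
O=[180,0,0]
r.grab(10)
r.servo_line([.169,-.576,.53],speed=.25)
r.reach([.469,.2105,.53],O)
r.servo_line([.469,.2105,.115+.182+.025],speed=.25)
f0=r.sense()["contact_force"][2]; print(r.sense()["tcp_pos"],r.sense()["orientation"],f0,r.sense()["clock"],r.sense()["opening"])
hx,hz=.612,.05
for th in np.r_[np.arange(.40,.0,-.03),-.02]:
    x=hx-.155*np.cos(th)+.011*np.sin(th); z=hz+.155*np.sin(th)+.011*np.cos(th)
    r.servo_line([x,.2105,z+.182],speed=.06)
    s=r.sense(); f=s["contact_force"]-[0,0,f0]
    print(round(th,3),(s["tcp_pos"]-[0,0,.182]).round(4),f.round(1))
    if f[2]>22: break
r.wait(.5); s=r.sense();print(s["contact_force"],s["tcp_pos"],s["clock"])
import cv2,pickle
p=r.snapshot("side");cv2.imwrite("pics/s1.png",cv2.resize(p["frame"][140:340,150:417,::-1],(800,600),interpolation=cv2.INTER_CUBIC))
```

```text
[0.46933671 0.21047154 0.32382042] [-1.79948898e+02 -1.40462647e-01 -1.52576420e-02] 1.2677563810146262 6.0333 0.000757238164206394
0.4 [0.4735 0.2105 0.1201] [-0.5  0.1 -1.6]
0.37 [0.4716 0.2105 0.1169] [ 2.1 -0.2  1.7]
0.34 [0.4697 0.2105 0.1124] [ 3.9 -0.7  1.1]
0.31 [0.4678 0.2105 0.1077] [4.6 1.  1.6]
0.28 [0.4661 0.2105 0.1035] [4.3 0.6 2.3]
0.25 [0.4646 0.2105 0.0992] [4.5 0.5 3.4]
0.22 [0.4632 0.2106 0.0948] [4.1 0.4 3. ]
0.19 [0.462  0.2105 0.0904] [3.9 1.1 4.3]
0.16 [0.4609 0.2105 0.0861] [ 4.5 -0.1  4.7]
0.13 [0.4599 0.2106 0.0817] [4.5 0.2 4.9]
0.1 [0.4591 0.2106 0.0773] [4.3 1.3 5.6]
0.07 [0.4584 0.2106 0.0728] [4.6 0.2 6.4]
0.04 [0.4579 0.2106 0.0705] [-0.7 -1.3 16.3]
0.01 [0.4575 0.2105 0.0697] [-6.9 -4.8 32.8]
[-6.84626088 -3.94893029 33.17533593] [0.45754871 0.21052104 0.25173472] 10.2667
```

View pics/s1.png

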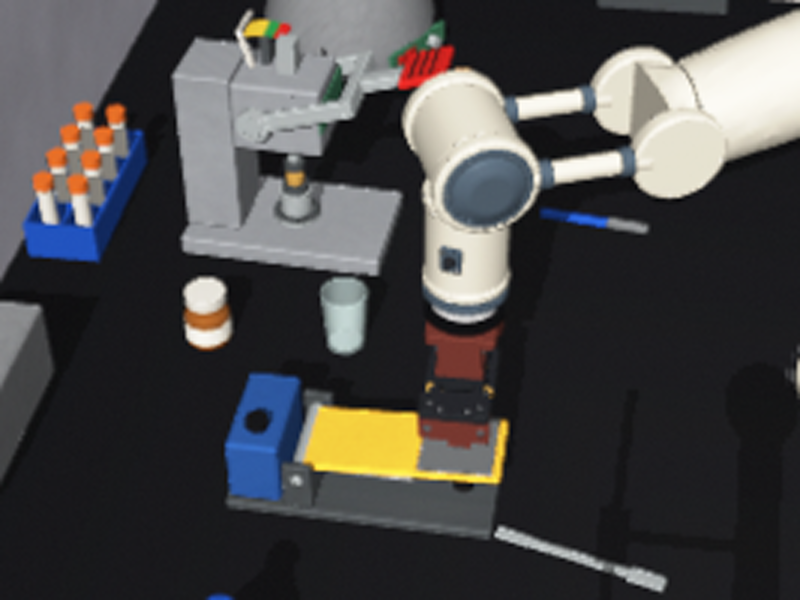

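The picture shows the pedal flat at its stop under the fingers, with the tread near (455,455). The beaker and the other items haven't moved. Next I release the pedal and go to the lever.

Run:
```python
from station import r
import numpy as np,cv2
O=[180,0,0]
hx,hz=.612,.05
for th in (.06,.21,.40):
    r.servo_line([hx-.155*np.cos(th)+.011*np.sin(th),.2105,hz+.155*np.sin(th)+.011*np.cos(th)+.182],speed=.08)
r.servo_line([.469,.2105,.53],speed=.2)
p=r.snapshot("side");a=p["frame"][240:340,200:333,::-1]
r.reach([.5365,-.1916,.53],O)
r.servo_line([.5365,-.1916,.262+.182+.02],speed=.2)
r.wait(.3);f0=r.sense()["contact_force"]
ax,az=.732,.19
for q in (-.02,.05,.1,.15,.2,.24,.28,.31,.34,.37):
    t=.30-q
    r.servo_line([ax-.205*np.cos(t)+.012*np.sin(t),-.1916,az+.205*np.sin(t)+.012*np.cos(t)+.182],speed=.04)
    s=r.sense();f=s["contact_force"]-f0;print(q,(s["tcp_pos"]-[0,0,.182]).round(4),f.round(1))
    if f[2]>25: break
r.wait(.7);s=r.sense();print(s["tcp_pos"],s["contact_force"]-f0,s["clock"])
p=r.snapshot("side");b=p["frame"][130:230,200:333,::-1]
cv2.imwrite("pics/s2.png",cv2.resize(np.hstack([a,b]),(800,300),interpolation=cv2.INTER_CUBIC))
```

```text
-0.02 [ 0.5413 -0.1916  0.2658] [ 1.  -1.3  0.3]
0.05 [ 0.5362 -0.1916  0.2522] [1.3 1.1 1.7]
0.1 [ 0.5334 -0.1915  0.2422] [2.9 0.6 2.9]
0.15 [ 0.5311 -0.1916  0.2322] [2.2 3.2 3.9]
0.2 [ 0.5292 -0.1916  0.2221] [1.  2.2 3. ]
0.24 [ 0.5281 -0.1915  0.2145] [2.4 3.1 4.9]
0.28 [ 0.5273 -0.1914  0.2067] [2.4 3.3 6.7]
0.31 [ 0.5269 -0.1913  0.2009] [2.1 4.5 6.1]
0.34 [ 0.5267 -0.1914  0.1951] [0.9 3.9 8.3]
0.37 [ 0.5266 -0.1914  0.1891] [0.9 4.5 9.1]
[ 0.52654773 -0.19134042  0.37142516] [1.01591378 3.86723061 8.41136395] 19.775
```

View pics/s2.png

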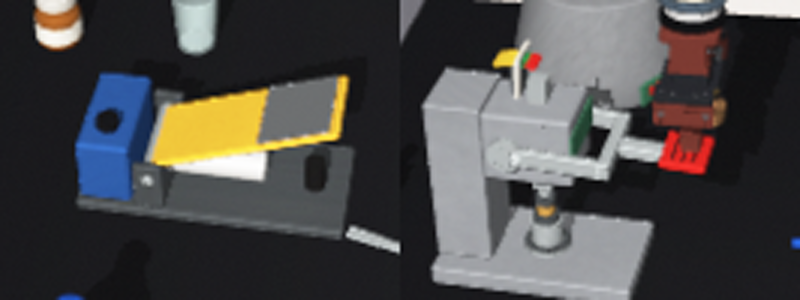

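The left half shows the pedal fully back up. The right half shows the pointer at (519,65), between yellow and red and so on the green, with the ram on the die. The force is steady at about 8.4 N.

```bash
python3 -c "
from station import r
print(r.hand_in())"
```

```text
the job is handed in; nothing more can be done
None
```

The job is handed in, though the hand-in returned no verdict: the pedal was pushed to its stop and sprang back up, and the gripper is holding the lever at about 0.36 rad with about 8 N, the pointer in the green and the ram on the die.

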